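# Turn the spice carousel until the salt is at the front

## Robot

A 6-joint arm with a two-finger parallel gripper is mounted at the origin on a cart in front of the work surface, level with it; the furniture and walls round the work are solid. World frame = base frame: x ahead of the robot, y to its left, z up, the work surface at z = 0. Lengths are in m, angles in rad, forces in N, time in s.
With the tool pointing down it reaches from about 0.35 to 0.8 m from the base axis. Payload 7.3 kg.
Tool frame: the origin (TCP) lies midway between the tips of the shut fingers; the grasp point (between the pads) lies 19 mm behind it; z points along the fingers, x is the direction in which the jaws open and shut, and the axes are right-handed (so a half turn about z gives the same grasp; the last joint's range is limited). The gripper opens to 85 mm and grips with 20 to 120 N. Pads are 22 mm wide; open, the fingers measure 114 mm over their backs; the gripper's body (76 mm by 85 mm) begins 54 mm behind the grasp point. The pads swing forward as they close: fully open they stand 13 mm farther back than shut.
Start: joints at [1.132, 0.342, 1.524, -0, 1.275, -0.146], TCP at [0.152, 0.503, 0.192] pointing down, gripper open.
Joint ranges: [-2.53, 2.53], [-0.77, 2.02], [0.04, 2.7], [-1, 4.14], [0.28, 2.66], [-3.11, 3.11]. Speed limits (rad/s): [2.57, 2.57, 3.14, 3.14, 3.14, 3.14].

## Interface

Orientations are given as a 3x3 rotation matrix whose columns are the frame's x, y, z axes.
In Python, from rig import * gives the robot as it stands.
- The arm moves only by the tool arm_command, never from a script. Its argument "motion" is a list that holds one entry, the list of rows, each a list of 5 numbers: the shift along the tool's x, y, z in cm, then the turn about the tool's z in rad, then the gripper's target within -1 to 1 (shut at 1, half-way at 0, fully open at -1). In form: [[[tx, ty, tz, roll, jaw], ...]]. A call has 1 to 20 rows; each row shifts and turns the commanded pose from where the row before left it, along the tool's axes as they then stand; what a row does not reach is not made up. A row lasts 1/12 s, in which the tool goes at most 41.7 mm and 7.16 degrees, less where a joint would pass 70% of its speed; a pose out of reach is approached as far as the arm can. A call is refused whole if a number of a shift passes 4.17 or a number of a turn 0.125, either way. A call with a gripper value outside its range is refused whole. The fingers move at their own pace and stop on an object; "newtons" is the grip in N (left out, the last holds). Time passes only in rows, so rows that do not move let the fingers close. It gives the time, the measured TCP pose, the force and the opening at its end, in the units of the state.
- read_state(): the state, without advancing time (a new reading comes with each control period).
- grab_frame(name): name is "scene" or "side" or "wrist"; returns (picture, depth): 400x640x3 uint8, red, green, blue; 400x640 float32, m along the optical axis (not along the pixel's ray), 0 where there is no reading.
- get_calibration(name): a dict with "fx", "fy", "cx", "cy" (pixels), "extrinsics" (4x4, takes a point from camera to world coordinates). Camera axes: x right, y down, z forward; pixel columns grow to the right and rows downward; lengths in m; the calibration is good to about 2 mm. A picture is of the moment at which its call begins: read the wrist's pose just before it. get_calibration takes no time and is no camera call; for the wrist camera it gives the pose at the moment of the call.
- job_done(): hands the job in, once; it reports no verdict.
Trained networks look in the newest picture that a camera, given by its name, has taken for a name from the list of things; names that differ only in an ending like _2 or _b are one class to them, and where a whole thing is asked for, a point or a joint stands for the part that bears it (a point fixed in the world has none). Each returns a list of dicts, best first, with "confidence" (0 to 1); they miss things now and then, are a little off and sometimes report something else, mostly with a low value. They report only what shows in the picture. A call takes as long as a camera call. They do not tell look-alikes from the thing itself.
- look_for(camera, thing): "centre" ([column, row] as shares, 0 to 1, of the picture: columns of its width, rows of its height, amid what is visible of it).
The state is a dict: "time": time; "joint_pos": joint angles; "dq": joint speeds; "joint_torque": joint torques, N m; "position": TCP position; "tool_rot": TCP orientation; "ft_force": force on the tool from outside, world axes, zero at the start; "ft_torque": the same for the moment, N m; "grip_width": finger opening in m.
Only numpy, scipy, OpenCV 4.12 (cv2) and the standard library are available. Lean on these libraries where they do the work, as an engineer would, in place of code of your own. Each camera call takes 0.05 s, during which the arm holds its last target.

## Task

Push the spice carousel round with a fingertip against the pegs on its rim, gently and in as many strokes as you need, until the salt shaker stands at the front, right behind the red arrow on the base, and leave it at rest there. Do not touch, grasp or lift the jars on it: they ride round standing upright. Leave everything else on the worktop where it is.

Things in the scene. Friction and masses are not known exactly. Their poses are not given: they have to be found in the camera images.
- carousel (a joint): Angle of the carousel's deck about its upright axis, rad; it grows counter-clockwise seen from above. It turns freely both ways many times round, and reads 0 at the start of a run, whatever way it then faces. A stiff bearing (light drag of about 1 N felt at a peg) keeps it from coasting: it stops within a few degrees when the push stops. Whatever stands on the deck rides round with it.
- carousel_centre (a point): Point on the carousel's axis, at the height of the deck's top face (23 mm above the worktop). The deck is a round light-wood board 280 mm across and 12 mm thick with a thin cork-coloured top and a flat steel disc 44 mm across in the middle; eight upright dark-wood pegs stand on it near the rim. This point's axes turn with the deck.
- peg0 (a point): Centre of the top of one of the eight rim pegs. Each peg is a round dowel 16 mm thick and 51 mm tall (from the deck's top at z = 0.023 m to z = 0.074 m), fixed to the deck, its axis 130 mm from the carousel's axis; the eight are evenly spaced by 45 degrees (about 100 mm apart), so the other seven follow from this one. A fingertip put down between two pegs and moved along the rim pushes the carousel round.
- carousel_base: The carousel's fixed foot, a black disc 210 mm across, 10 mm high, hidden under the deck, with a white tongue (44 mm wide, 7 mm high) that sticks out to the front from under the deck, to 170 mm from the axis, and carries a small red arrowhead that points at the axis. Origin: on the axis at the worktop; its -x axis points to the front, along the tongue. It does not move in a run, but stands and faces differently from run to run.
- front_place (a point): The front place: the point on the top of the deck, 70 mm from the carousel's axis in the direction of the red arrow, where the foot of the salt shaker shall stand in the end. It stays with the fixed foot and does not turn with the deck.
- salt_shaker: The salt shaker: small glass shaker, pale grey inside, with a grey rounded top with holes, 44 mm thick, 90 mm tall. Loose; stands on the carousel deck, its axis 70 mm from the carousel's axis at the start. Origin: centre of its underside; z up.
- spice_jar_a: Spice jar with black lid and green and orange label, 44 mm thick, 105 mm tall. Loose; stands on the carousel deck, its axis 70 mm from the carousel's axis at the start. Origin: centre of its underside; z up.
- spice_jar_b: Spice jar with black lid and green and white label, 40 mm thick, 105 mm tall; the one nearest the arrow at the start. Loose; stands on the carousel deck, its axis 70 mm from the carousel's axis at the start. Origin: centre of its underside; z up.
- brown_bottle: Small brown bottle with green screw cap, 48 mm thick, 80 mm tall. Loose; stands on the carousel deck, its axis 70 mm from the carousel's axis at the start. Origin: centre of its underside; z up.
- key_ring: Bystander: bunch of keys with a blue tag, 101 x 122 x 8 mm, lying on the worktop right of the carousel. Origin: centre of its underside.
- teaspoon: Bystander: steel teaspoon, 130 x 27 x 11 mm, lying right of the carousel near the front edge. Origin: centre of its underside.
- sachet_red: Bystander: flat red sachet, 48 x 68 x 10 mm, lying left of the carousel. Origin: centre of its underside.
- marker_pen: Bystander: white pen with green cap, 135 mm long, 17 mm thick, lying left of the carousel near the front edge. Origin: centre of its underside.
- mug_red: Bystander: red patterned mug, 90 x 122 x 87 mm, standing behind the carousel to the right. Origin: centre of its underside.
Mind the look-alikes: they are no part of the job. What is shaped like the spice_jar_a but purple is not meant.

How it is judged:
By the outcome, as a careful person would: the job done as asked, in the order asked, and still so for the second after the job is handed in, with the robot touching nothing.
It also fails if it takes over 61 s, if anything falls off the work surface, if the arm or the gripper's body presses on something with over 40 N, if the wrist force passes 120 N, or if a joint passes its speed limit or range.

## Working session

There is one attempt and no reset: what is moved stays moved. The work goes in short steps, Python scripts to look and compute and a tool call to move; the robot and the scene stay as the last step left them, time stands still between calls to the robot, and variables do not carry over. Pictures are saved under pics/ and viewed, and the job is handed in when it is done.

Besides the shell and the picture viewer there is one more tool, called after ">>>" as name(argument=value, ...), one argument or row to a line, values as JSON. arm_command: Moves the arm, as the interface text tells. Its arguments: {"type":"object","properties":{"motion":{"type":"array"},"newtons":{"type":"number"}},"required":["motion"]}

```bash
mkdir -p pics; ls; python3 - <<'E'
from rig import *
import cv2,numpy as np
s=read_state();print({k:np.round(v,3).tolist() for k,v in s.items()})
for c in["scene","side","wrist"]:
    p,d=grab_frame(c);np.savez(f"pics/{c}0.npz",p=p,d=d,**{k:np.array(v) for k,v in get_calibration(c).items()})
    cv2.imwrite(f"pics/{c}0.png",p[:,:,::-1])
    k=get_calibration(c);print(c,k)
E
```

```text
pics
{'time': 0.0, 'joint_pos': [1.132, 0.343, 1.525, 0.0, 1.275, -0.146], 'dq': [-0.0, -0.001, -0.001, 0.002, 0.001, 0.002], 'joint_torque': [-0.001, -43.368, -24.601, -0.0, 0.008, -0.0], 'position': [0.151, 0.502, 0.191], 'tool_rot': [[0.289, 0.957, -0.001], [0.957, -0.289, -0.001], [-0.001, -0.0, -1.0]], 'ft_force': [-0.323, -0.441, 0.204], 'ft_torque': [0.045, -0.017, -0.056], 'grip_width': 0.086}
scene {'fx': 418.89410991360694, 'fy': 418.89410991360694, 'cx': 323.6315064016286, 'cy': 196.37612910270374, 'extrinsics': array([[-0.98519918, -0.09250804,  0.14430815,  0.38970215],
       [-0.17054501,  0.61363422, -0.7709523 ,  0.86244982],
       [-0.01723313, -0.7841526 , -0.62032871,  0.76669485],
       [ 0.        ,  0.        ,  0.        ,  1.        ]])}
side {'fx': 374.0919748702454, 'fy': 374.0919748702454, 'cx': 310.0155557055767, 'cy': 194.6442400373702, 'extrinsics': array([[ 0.43379585, -0.50824094,  0.74398408, -0.14924712],
       [-0.90095891, -0.25357521,  0.35209749, -0.34713096],
       [ 0.00970556, -0.82303752, -0.56790408,  0.58294071],
       [ 0.        ,  0.        ,  0.        ,  1.        ]])}
wrist {'fx': 307.46899020782865, 'fy': 307.46899020782865, 'cx': 325.2815511156938, 'cy': 199.9868340811164, 'extrinsics': array([[ 0.28793463,  0.91511098,  0.28225084,  0.07979953],
       [ 0.95764932, -0.27477678, -0.0860552 ,  0.5236287 ],
       [-0.00119408,  0.2950756 , -0.95547316,  0.37309677],
       [ 0.        ,  0.        ,  0.        ,  1.        ]])}
```

View pics/scene0.png

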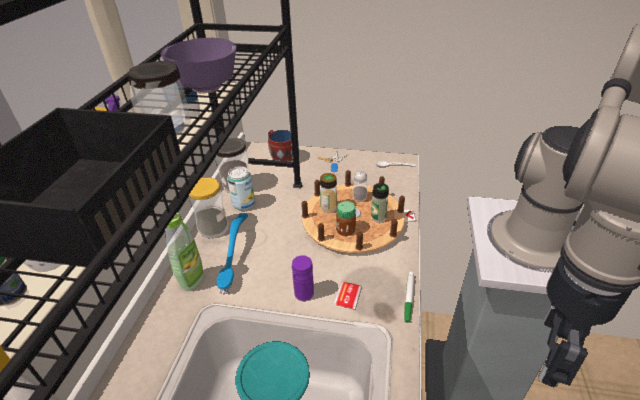

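View pics/side0.png

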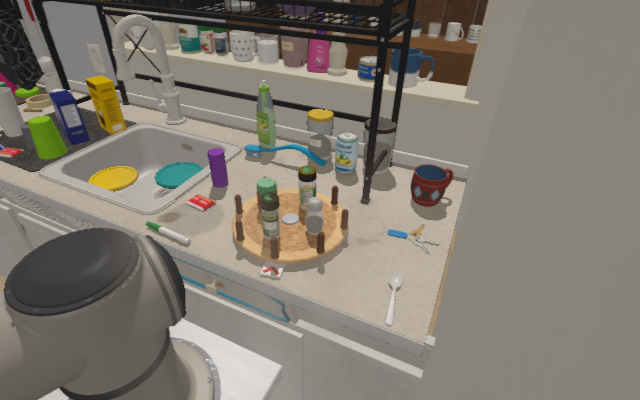

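View pics/wrist0.png

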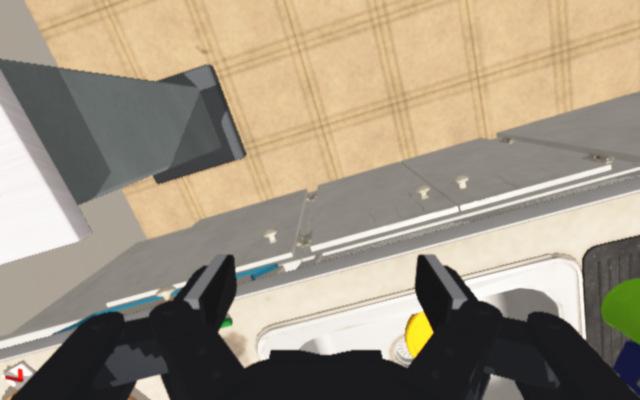

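The side view shows the carousel at about (290,222), the salt shaker at (314,215), jar_b at (270,215) and the arrow tongue at (271,271). Next I'll measure them by fitting from the depth data.

```bash
cat > h.py <<'E'
import numpy as np,cv2
def cloud(f):
    z=np.load(f);d=z['d'];v,u=np.mgrid[0:400,0:640]
    P=np.stack([(u-z['cx'])/z['fx']*d,(v-z['cy'])/z['fy']*d,d],-1)
    E=z['extrinsics'];return P@E[:3,:3].T+E[:3,3],z['p'],d
def ortho(P,p,d,zlo,zhi,x0=.2,x1=.75,y0=-.45,y1=.2,r=.001):
    m=(d>0)&(P[...,2]>zlo)&(P[...,2]<zhi)
    q=P[m];c=p[m];H=int((x1-x0)/r);W=int((y1-y0)/r)
    im=np.zeros((H,W,3),np.uint8);i=((x1-q[:,0])/r).astype(int);j=((y1-q[:,1])/r).astype(int)
    k=(i>=0)&(i<H)&(j>=0)&(j<W);o=np.argsort(q[k,2])
    im[i[k][o],j[k][o]]=c[k][o];return cv2.dilate(im,np.ones((3,3)))
E
python3 - <<'E'
from h import *
for c in["scene","side"]:
    P,p,d=cloud(f"pics/{c}0.npz")
    cv2.imwrite(f"pics/o_{c}.png",ortho(P,p,d,-.02,.15)[:,:,::-1])
    # deck fit
    for (u,v) in ([(354,212)] if c=="scene" else [(290,218),(271,271),(314,203)]): print(c,P[v,u])
E
```

```text
scene [0.46152211 0.07589    0.09350505]
side [ 0.46776078 -0.00285378  0.02792951]
side [ 0.31665137 -0.03838376  0.00593125]
side [ 0.44833095 -0.07410812  0.10781055]
```

```bash
python3 - <<'E'
import cv2,numpy as np
a=cv2.imread("pics/side0.png")[150:300,190:390];cv2.imwrite("pics/side_z.png",cv2.resize(a,None,fx=4,fy=4,interpolation=3))
E
```

```text
(no output)
```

View pics/side_z.png

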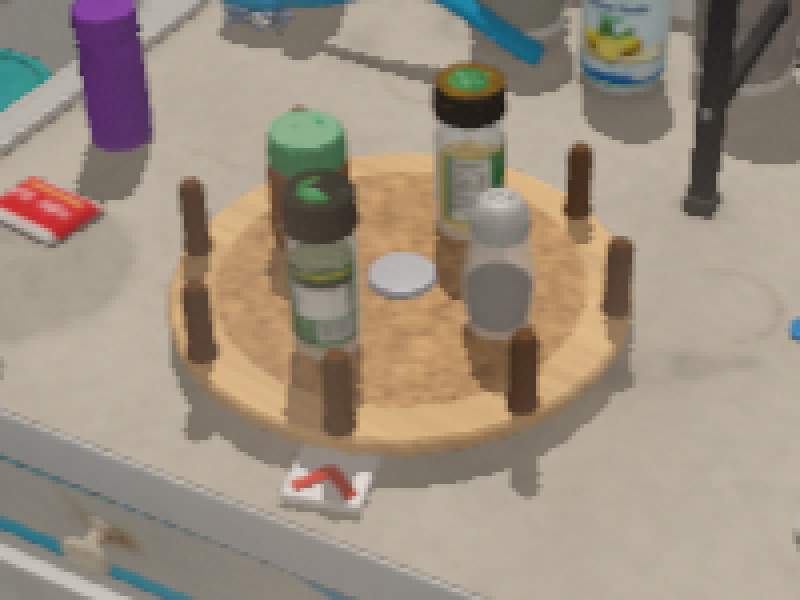

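View pics/o_side.png

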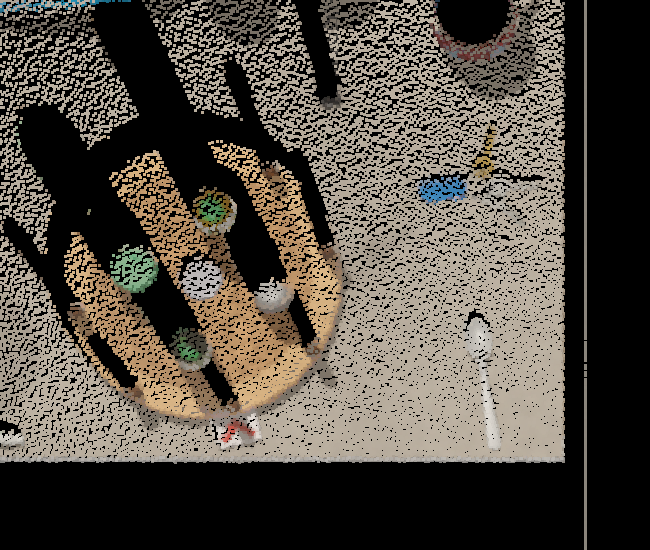

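View pics/o_scene.png

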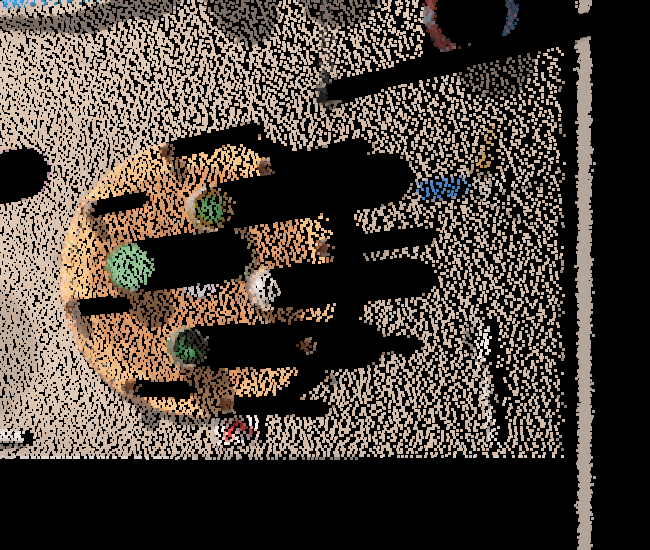

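```bash
cat >> h.py <<'E'
from scipy.optimize import least_squares
def measure(f,c0=(.47,0.),v=True):
    P,p,d=cloud(f);hsv=cv2.cvtColor(p,cv2.COLOR_RGB2HSV)
    g=P[...,2];rr=lambda c:np.hypot(P[...,0]-c[0],P[...,1]-c[1])
    c=np.array(c0)
    for it in range(6):
        r=rr(c)
        m=(d>0)&(g>.064)&(g<.08)&(r>.112)&(r<.15)
        q=P[m][:,:2]
        def res(x):
            w=q-x[:2];th=np.arctan2(w[:,1],w[:,0]);k=np.round((th-x[2])/(np.pi/4));a=x[2]+k*np.pi/4
            return np.hypot(q[:,0]-x[0]-.13*np.cos(a),q[:,1]-x[1]-.13*np.sin(a))
        best=min((least_squares(res,[*c,t],loss='soft_l1',f_scale=.004) for t in np.linspace(0,np.pi/4,6)),key=lambda s:s.cost)
        c=best.x[:2]
    r=rr(c);th=np.arctan2(P[...,1]-c[1],P[...,0]-c[0])
    out=dict(c=c,peg=np.degrees(best.x[2])%45,n=len(q),rms=float(np.sqrt(np.mean(best.fun**2))))
    R=(d>0)&(g>-.01)&(g<.02)&(r>.135)&(r<.175)&(abs(((th+2.9)%(2*np.pi))-0+0)<9)
    red=R&((hsv[...,0]<8)|(hsv[...,0]>172))&(hsv[...,1]>120)
    wh=R&(hsv[...,1]<30)&(hsv[...,2]>190)
    for n,m in(("red",red),("white",wh)):
        if m.sum(): out[n]=(int(m.sum()),P[m][:,:2].mean(0),np.degrees(np.arctan2(*(P[m][:,:2].mean(0)-c)[::-1])))
    # jars: clusters of high points
    m=(d>0)&(g>.082)&(g<.2)&(r<.11);q=P[m]
    m=(d>0)&(g>.05)&(g<.14)&(r<.11)
    im=np.zeros((260,260),np.uint8);ij=((P[m][:,:2]-c+.13)/.001).astype(int);im[ij[:,0],ij[:,1]]=255
    im=cv2.morphologyEx(im,cv2.MORPH_CLOSE,np.ones((5,5)))
    n,l,st,ce=cv2.connectedComponentsWithStats(im)
    for k in range(1,n):
        if st[k,4]<150:continue
        sel=l[ij[:,0],ij[:,1]]==k;qq=P[m][sel];col=p[m][sel]
        zt=np.percentile(qq[:,2],98)
        # circle fit with radius .022 to side points
        top=qq
        def rc(x):return np.maximum(np.hypot(qq[:,0]-x[0],qq[:,1]-x[1])-.0,0)
        (bx,by),br=cv2.minEnclosingCircle(qq[:,:2].astype(np.float32))
        a=np.array([bx,by])-c
        out.setdefault("jars",[]).append((round(zt,3),col.mean(0).astype(int).tolist(),round(br,4),"r %.3f ang %.1f"%(np.hypot(*a),np.degrees(np.arctan2(a[1],a[0])))))
    return out
E
python3 - <<'E'
from h import *
for c in["scene","side"]:
    for k,v in measure(f"pics/{c}0.npz").items():print(c,k,v)
E
```

```text
scene c [0.47187992 0.00352081]
scene peg 13.57883327269104
scene n 223
scene rms 0.005491754779955545
scene red (24, array([ 0.32030081, -0.03582465]), np.float64(-165.44883998066496))
scene white (26, array([ 0.31920798, -0.03340523]), np.float64(-166.4032584311489))
scene jars [(np.float64(0.13), [92, 94, 73], 0.0221, 'r 0.069 ang 172.3'), (np.float64(0.112), [170, 155, 145], 0.0212, 'r 0.069 ang -98.9'), (np.float64(0.106), [108, 118, 81], 0.025, 'r 0.069 ang 80.8'), (np.float64(0.13), [132, 120, 89], 0.0239, 'r 0.072 ang -9.7')]
side c [ 0.46844351 -0.00387275]
side peg 13.450249524586857
side n 207
side rms 0.005212778816301398
side red (39, array([ 0.31891015, -0.03710763]), np.float64(-167.46927692614742))
side white (60, array([ 0.31644838, -0.03898078]), np.float64(-166.99384620322923))
side jars [(np.float64(0.128), [100, 97, 80], 0.0223, 'r 0.067 ang 169.1'), (np.float64(0.111), [137, 129, 119], 0.0211, 'r 0.070 ang -98.7'), (np.float64(0.104), [106, 132, 101], 0.0255, 'r 0.070 ang 79.5'), (np.float64(0.128), [105, 103, 79], 0.0249, 'r 0.072 ang -8.1')]
```

The two cameras agree once I average out the bias from seeing only the near side of each peg:

| Item | Measurement |
|---|---|
| Axis | (0.470, 0.000) |
| Arrow bearing | −166.6° |
| Salt shaker bearing | −98.8° |
| Pegs | 13.5° + 45k |

The deck therefore needs about −68° (clockwise). I'll push the −76.5° peg along the right and front side with shut fingers, at r ≈ 0.14 and high enough to clear the jars.

>>> arm_command(
  motion=[
    [[-2.48,2.7,-0.3,0,1],[-2.48,2.7,-0.3,0,1],[-2.48,2.7,-0.3,0,1],[-2.48,2.7,-0.3,0,1],[-2.48,2.7,-0.3,0,1],[-2.48,2.7,-0.3,0,1],[-2.48,2.7,-0.3,0,1],[-2.48,2.7,-0.3,0,1],[-2.48,2.7,-0.3,0,1],[-2.48,2.7,-0.3,0,1],[-2.48,2.7,0,0,1],[-2.48,2.7,0,0,1],[-2.48,2.7,0,0,1],[-2.48,2.7,0,0,1],[-2.48,2.7,0,0,1],[-2.48,2.7,0,0,1],[-2.48,2.7,0,0,1],[-2.48,2.7,0,0,1],[-2.48,2.7,0,0,1],[-2.48,2.7,0,0,1]],
  ],
  newtons=30,
)

```text
time: 1.82
position: [0.5258, -0.1298, 0.2217]
tool_rot: [[0.289, 0.957, -0.0], [0.957, -0.289, 0.0], [0.0, -0.001, -1.0]]
ft_force: [0.9, 0.9, 1.0]
grip_width: 0.0002
```

>>> arm_command(
  motion=[
    [[0,0,0,0.125,1],[0,0,0,0.125,1],[0,0,0,0.125,1],[0,0,0,0.125,1],[0,0,0,0.125,1],[0,0,0,0.125,1],[0,0,0,0.1,1],[0,0,0,0,1],[0,0,0,0,1]],
  ],
)

```text
time: 2.57
position: [0.5252, -0.128, 0.2217]
tool_rot: [[0.909, 0.418, -0.0], [0.418, -0.909, 0.0], [-0.0, -0.0, -1.0]]
ft_force: [0.4, -0.3, -0.2]
grip_width: -0.0002
```

```bash
cat > look.py <<'E'
import sys
from rig import *
from h import *
t=sys.argv[1]
s=read_state()
for k in("time","position","tool_rot","ft_force","joint_pos","grip_width"):print(k,np.round(s[k],3).tolist())
for c in sys.argv[2:]:
    p,d=grab_frame(c);np.savez(f"pics/{c}{t}.npz",p=p,d=d,**{k:np.array(v) for k,v in get_calibration(c).items()})
    cv2.imwrite(f"pics/{c}{t}.png",p[:,:,::-1])
    try:
        for k,v in measure(f"pics/{c}{t}.npz",(.47,0)).items():print(c,k,v)
    except Exception as e:print(e)
E
python3 look.py 1 side wrist
```

```text
time 2.567
position [0.525, -0.128, 0.222]
tool_rot [[0.909, 0.418, -0.0], [0.418, -0.909, 0.0], [-0.0, -0.0, -1.0]]
ft_force [0.353, -0.288, -0.202]
joint_pos [-0.381, 0.35, 1.429, 0.0, 1.363, -0.812]
grip_width -0.0
side c [ 0.4682456  -0.00381795]
side peg 13.395271766754313
side n 208
side rms 0.005091170166395663
side red (38, array([ 0.31900388, -0.03671887]), np.float64(-167.56777912273435))
side white (65, array([ 0.31696048, -0.0386662 ]), np.float64(-167.02829253323247))
side jars [(np.float64(0.128), [102, 99, 82], 0.0216, 'r 0.068 ang 170.0'), (np.float64(0.111), [140, 132, 122], 0.0209, 'r 0.071 ang -99.4'), (np.float64(0.104), [109, 135, 104], 0.0253, 'r 0.071 ang 79.5'), (np.float64(0.128), [107, 105, 81], 0.0246, 'r 0.073 ang -7.7')]
wrist c [ 0.47218212 -0.00138369]
wrist peg 13.434629980400256
wrist n 1004
wrist rms 0.005677824312169741
wrist red (124, array([ 0.32198968, -0.04528438]), np.float64(-163.706555109093))
wrist white (308, array([ 0.31830099, -0.04479439]), np.float64(-164.24595410668002))
wrist jars [(np.float64(0.112), [206, 195, 184], 0.0216, 'r 0.070 ang -98.1'), (np.float64(0.13), [121, 119, 56], 0.0223, 'r 0.069 ang -9.6')]
```

View pics/wrist1.png

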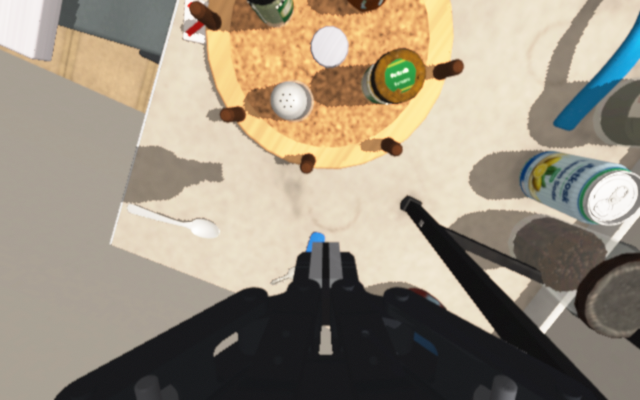

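View pics/side1.png

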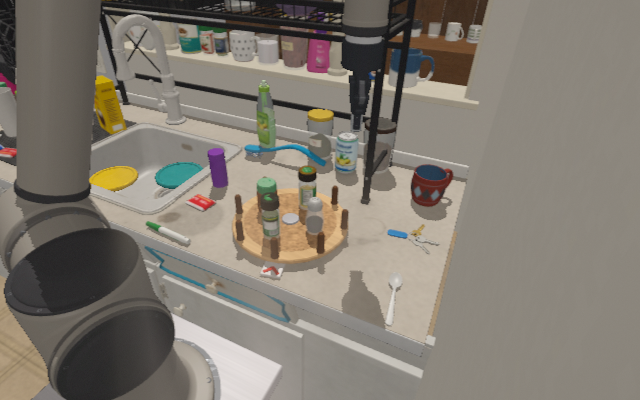

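In the wrist picture the salt shaker is at (290,100) and the −76.5° peg at (307,163). I'll back off 2 cm along the rim and descend between the pegs.

>>> arm_command(
  motion=[
    [[2.0,0,0,-0.12,1],[0,0,0,0,1],[0,0,2.5,0,1],[0,0,2.5,0,1],[0,0,2.5,0,1],[0,0,2.5,0,1],[0,0,2.5,0,1],[0,0,2.5,0,1],[0,0,1.2,0,1],[0,0,0,0,1],[0,0,0,0,1]],
  ],
)

```text
time: 3.58
position: [0.5432, -0.1198, 0.0598]
tool_rot: [[0.853, 0.521, -0.001], [0.521, -0.853, 0.0], [-0.001, -0.001, -1.0]]
ft_force: [-0.2, 0.5, 0.5]
grip_width: 0.0001
```

```bash
python3 look.py 2 side scene; python3 - <<'E'
import cv2
a=cv2.imread("pics/side2.png")[130:300,190:390];cv2.imwrite("pics/side2_z.png",cv2.resize(a,None,fx=3.5,fy=3.5,interpolation=3))
E
```

```text
time 3.583
position [0.543, -0.12, 0.06]
tool_rot [[0.853, 0.521, -0.001], [0.521, -0.853, 0.0], [-0.001, -0.001, -1.0]]
ft_force [-0.205, 0.52, 0.517]
joint_pos [-0.355, 0.536, 1.611, 0.0, 0.996, -0.903]
grip_width 0.0
side c [ 0.46832009 -0.00375592]
side peg 13.488885526642665
side n 207
side rms 0.005101172911564463
side red (38, array([ 0.31880701, -0.0368494 ]), np.float64(-167.51927721501278))
side white (65, array([ 0.31681166, -0.03876896]), np.float64(-166.98759146476445))
side jars [(np.float64(0.128), [103, 101, 83], 0.0222, 'r 0.068 ang 169.1'), (np.float64(0.111), [142, 133, 123], 0.021, 'r 0.071 ang -99.2'), (np.float64(0.104), [109, 136, 104], 0.0253, 'r 0.071 ang 79.3'), (np.float64(0.128), [108, 106, 82], 0.024, 'r 0.072 ang -8.1')]
scene c [0.47198838 0.00357887]
scene peg 13.485256499877602
scene n 230
scene rms 0.0053668517952336625
scene red (24, array([ 0.32035841, -0.03510526]), np.float64(-165.68789011313723))
scene white (31, array([ 0.31787104, -0.03243672]), np.float64(-166.8466311686189))
scene jars [(np.float64(0.13), [96, 98, 77], 0.0216, 'r 0.069 ang 172.6'), (np.float64(0.112), [177, 161, 152], 0.0212, 'r 0.070 ang -98.9'), (np.float64(0.106), [113, 123, 85], 0.0254, 'r 0.068 ang 81.4'), (np.float64(0.13), [138, 125, 93], 0.0237, 'r 0.071 ang -10.3')]
```

View pics/side2_z.png

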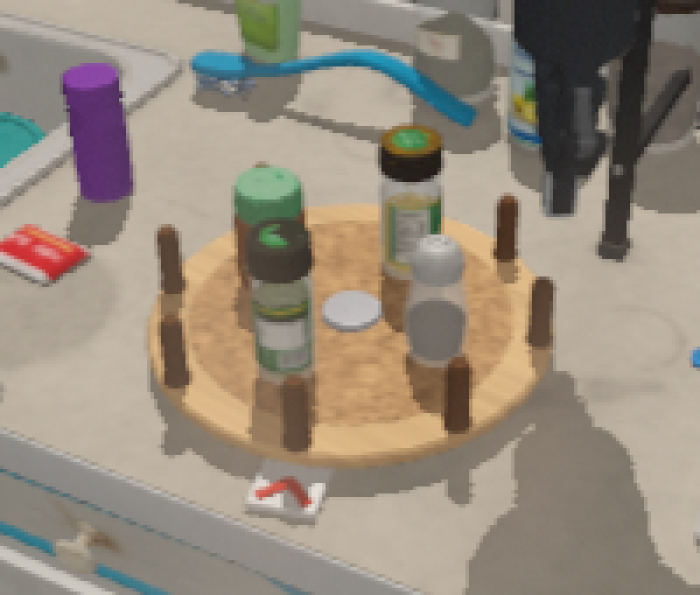

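```bash
python3 - <<'E'
from h import *
for c in("side","scene"):
    z=np.load(f"pics/{c}2.npz");E=np.linalg.inv(z['extrinsics'])
    def pr(X):
        q=E[:3,:3]@np.array(X)+E[:3,3];return (q[:2]/q[2]*z['fx']+[z['cx'],z['cy']]).round(1)
    print(c,"tcp",pr([.5432,-.1198,.0598]))
    for a in(-166.5,-121.5,-76.5,-31.5):
        t=np.radians(a);print(a,pr([.4703+.13*np.cos(t),-.0005+.13*np.sin(t),.074]))
    print("disc",pr([.4703,-.0005,.023]))
    P,p,d=cloud(f"pics/{c}2.npz")
    q=P[(d>0)&(P[...,2]>.04)&(P[...,2]<.1)&(np.hypot(P[...,0]-.57,P[...,1]+.13)<.06)];print(len(q),q[:,:2].mean(0) if len(q) else 0,q.min(0),q.max(0))
    for (u,v) in [(350,188),(348,180),(353,180)] if c=="side" else []:print(P[v,u])
    cv2.imwrite(f"pics/{c}2_o.png",ortho(P,p,d,-.02,.2)[:,:,::-1])
E
python3 - <<'E'
import cv2
a=cv2.imread("pics/scene2.png")[130:270,280:440];cv2.imwrite("pics/scene2_z.png",cv2.resize(a,None,fx=4,fy=4,interpolation=3))
E
```

```text
side tcp [348.  203.4]
-166.5 [273.  237.6]
-121.5 [320.5 232.3]
-76.5 [344.6 209. ]
-31.5 [334.5 185.4]
disc [289.7 218.8]
49 [ 0.57486199 -0.08023112] [ 0.53849478 -0.13130593  0.0400271 ] [ 0.58598414 -0.0706159   0.09949664]
[ 0.53303039 -0.12495914  0.11158988]
[ 0.51215015 -0.12565511  0.14521635]
[ 0.51959425 -0.13465609  0.14355034]
scene tcp [333.4 174.8]
-166.5 [402.5 196.1]
-121.5 [382.3 176.7]
-76.5 [348.4 170.7]
-31.5 [317.2 180.1]
disc [353.3 213.4]
3 [ 0.53347751 -0.10915935] [ 0.51010718 -0.12741436  0.04653433] [ 0.58001457 -0.07352749  0.0706691 ]
```

View pics/scene2_z.png

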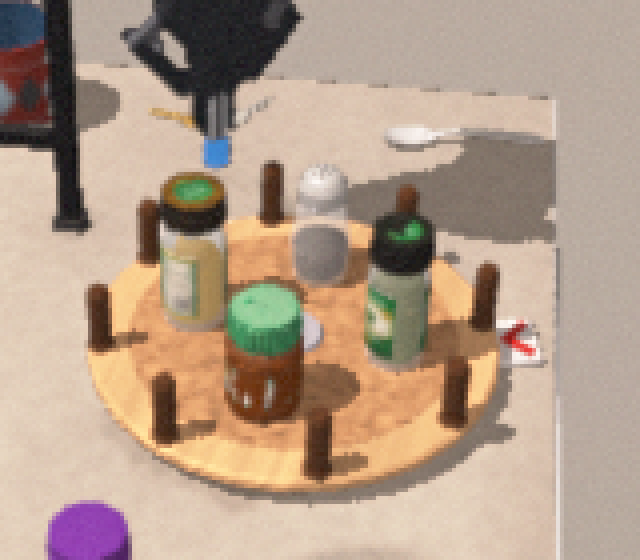

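```bash
python3 - <<'E'
from h import *
P,p,d=cloud("pics/side2.npz")
for v in range(176,197,2):print(v,[(np.round(P[v,u],3).tolist(),p[v,u].tolist()) for u in(347,351)])
P,p,d=cloud("pics/scene2.npz")
for v in range(150,172,2):print(v,[(np.round(P[v,u],3).tolist(),p[v,u].tolist()) for u in(332,335)])
P,p,d=cloud("pics/wrist1.npz")
for v in range(236,262,3):print(v,[(np.round(P[v,u],3).tolist(),p[v,u].tolist()) for u in(318,332)])
E
```

```text
176 [([0.526, -0.118, 0.146], [40, 38, 39]), ([0.496, -0.137, 0.168], [44, 42, 41])]
178 [([0.516, -0.122, 0.147], [43, 42, 43]), ([0.507, -0.134, 0.156], [46, 44, 45])]
180 [([0.536, -0.115, 0.129], [96, 96, 95]), ([0.516, -0.131, 0.144], [47, 44, 44])]
182 [([0.535, -0.116, 0.124], [103, 103, 102]), ([0.536, -0.125, 0.126], [49, 49, 49])]
184 [([0.534, -0.117, 0.119], [99, 98, 97]), ([0.532, -0.127, 0.124], [51, 49, 48])]
186 [([0.535, -0.117, 0.114], [100, 100, 99]), ([0.531, -0.128, 0.119], [52, 49, 49])]
188 [([0.534, -0.117, 0.109], [83, 84, 82]), ([0.534, -0.127, 0.111], [53, 50, 50])]
190 [([0.535, -0.118, 0.103], [85, 84, 83]), ([0.535, -0.127, 0.106], [55, 51, 48])]
192 [([0.674, -0.071, -0.001], [170, 162, 151]), ([0.68, -0.081, -0.002], [169, 161, 149])]
194 [([0.664, -0.075, -0.001], [190, 180, 163]), ([0.67, -0.085, -0.001], [188, 178, 161])]
196 [([0.655, -0.078, -0.001], [191, 180, 164]), ([0.663, -0.087, -0.003], [187, 176, 161])]
150 [([0.545, -0.105, 0.154], [41, 39, 41]), ([0.537, -0.109, 0.152], [33, 35, 33])]
152 [([0.545, -0.105, 0.147], [40, 38, 42]), ([0.537,
[... 925 characters left out ...]
23, 0.002], [64, 155, 231]), ([0.58, -0.223, -0.001], [232, 220, 197])]
242 [([0.518, -0.12, 0.265], [94, 120, 155]), ([0.524, -0.117, 0.266], [157, 147, 138])]
245 [([0.518, -0.12, 0.27], [111, 110, 112]), ([0.524, -0.117, 0.269], [109, 108, 109])]
248 [([0.518, -0.12, 0.272], [111, 110, 111]), ([0.524, -0.117, 0.272], [109, 108, 110])]
251 [([0.518, -0.119, 0.276], [109, 107, 109]), ([0.524, -0.117, 0.276], [109, 108, 110])]
254 [([0.518, -0.12, 0.278], [108, 108, 109]), ([0.524, -0.117, 0.279], [111, 110, 112])]
257 [([0.518, -0.12, 0.282], [109, 108, 109]), ([0.524, -0.117, 0.281], [111, 110, 111])]
260 [([0.518, -0.12, 0.284], [109, 108, 110]), ([0.524, -0.117, 0.285], [109, 107, 109])]
```

The cameras consistently show the fingertips about 40 mm higher than the reported TCP: about z = 0.10 against a reported 0.06. I'll test gently with a short sweep to see whether the tip engages the peg at this height.

>>> arm_command(
  motion=[
    [[-0.42,-0.01,0,0.03,1],[-0.42,-0.01,0,0.03,1],[-0.42,-0.01,0,0.03,1],[-0.42,-0.01,0,0.03,1],[-0.42,-0.01,0,0.03,1],[-0.42,-0.01,0,0.03,1],[-0.42,-0.01,0,0.03,1],[-0.42,-0.01,0,0.03,1],[0,0,0,0,1],[0,0,0,0,1]],
  ],
)

```text
time: 4.52
position: [0.5128, -0.1335, 0.06]
tool_rot: [[0.953, 0.303, 0.0], [0.303, -0.953, 0.0], [0.0, -0.0, -1.0]]
ft_force: [0.1, -0.4, 0.3]
grip_width: 0.0001
```

```bash
python3 look.py 3 side wrist | grep -v jars; python3 - <<'E'
import cv2
a=cv2.imread("pics/side3.png")[130:300,190:390];cv2.imwrite("pics/side3_z.png",cv2.resize(a,None,fx=3.5,fy=3.5,interpolation=3))
E
```

```text
time 4.517
position [0.513, -0.134, 0.06]
tool_rot [[0.953, 0.303, 0.0], [0.303, -0.953, 0.0], [0.0, -0.0, -1.0]]
ft_force [0.108, -0.384, 0.303]
joint_pos [-0.399, 0.494, 1.687, 0.0, 0.96, -0.707]
grip_width 0.0
side c [ 0.46834908 -0.00381249]
side peg 13.421932887574679
side n 211
side rms 0.005189148889786726
side red (39, array([ 0.31888133, -0.03712232]), np.float64(-167.436575809528))
side white (65, array([ 0.31701749, -0.03864318]), np.float64(-167.0384527454942))
wrist c [ 0.47260775 -0.00053044]
wrist peg 12.992991534335808
wrist n 1999
wrist rms 0.005757133063133839
wrist red (216, array([ 0.32013474, -0.05072099]), np.float64(-161.77966237048102))
wrist white (401, array([ 0.32420007, -0.05594625]), np.float64(-159.52423702764918))
```

View pics/side3_z.png

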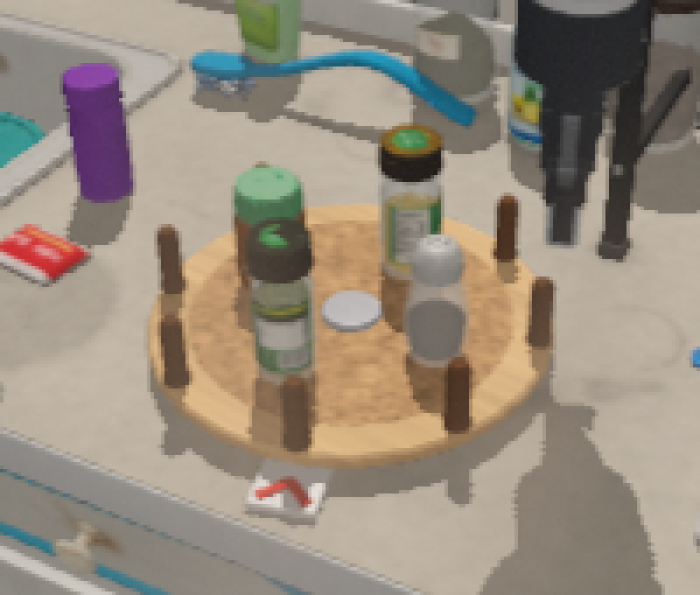

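View pics/wrist3.png

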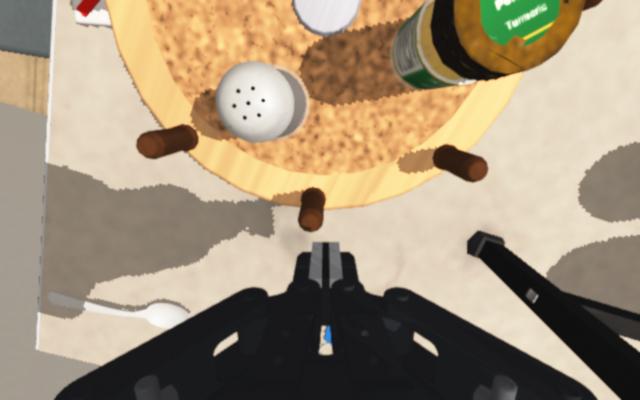

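There was no contact although the tip overlaps the peg in plan, so the cameras are right: the true tip height is about the reported z + 0.041. I'll back off, then go 4 cm lower.

>>> arm_command(
  motion=[
    [[1.5,0.0,0,-0.1,1],[1.8,0.0,0,-0.12,1],[0,0,0,0,1],[0,0,1.0,0,1],[0,0,1.0,0,1],[0,0,1.0,0,1],[0,0,1.1,0,1],[0,0,0,0,1],[0,0,0,0,1]],
  ],
)

```text
time: 5.37
position: [0.5428, -0.1216, 0.0179]
tool_rot: [[0.864, 0.503, -0.002], [0.503, -0.864, 0.001], [-0.001, -0.002, -1.0]]
ft_force: [0.1, -1.3, -0.4]
grip_width: -0.0004
```

```bash
python3 look.py 4 side scene | grep -v jars; python3 - <<'E'
import cv2
a=cv2.imread("pics/side4.png")[130:300,190:390];cv2.imwrite("pics/side4_z.png",cv2.resize(a,None,fx=3.5,fy=3.5,interpolation=3))
a=cv2.imread("pics/scene4.png")[130:270,280:440];cv2.imwrite("pics/scene4_z.png",cv2.resize(a,None,fx=4,fy=4,interpolation=3))
E
```

```text
time 5.367
position [0.543, -0.122, 0.018]
tool_rot [[0.864, 0.503, -0.002], [0.503, -0.864, 0.001], [-0.001, -0.002, -1.0]]
ft_force [0.077, -1.323, -0.389]
joint_pos [-0.358, 0.593, 1.647, 0.0, 0.904, -0.885]
grip_width -0.0
side c [ 0.47031393 -0.00285101]
side peg 14.39875476286458
side n 268
side rms 0.015344983358763208
side red (37, array([ 0.31891381, -0.03729982]), np.float64(-167.181449118851))
side white (66, array([ 0.31688571, -0.03828641]), np.float64(-166.99514099433281))
scene c [0.47334891 0.00371971]
scene peg 14.10918395250065
scene n 257
scene rms 0.014478181122661483
scene red (24, array([ 0.32033304, -0.03543958]), np.float64(-165.6451539967638))
scene white (31, array([ 0.3178917 , -0.03216593]), np.float64(-167.00157101429772))
```

View pics/side4_z.png

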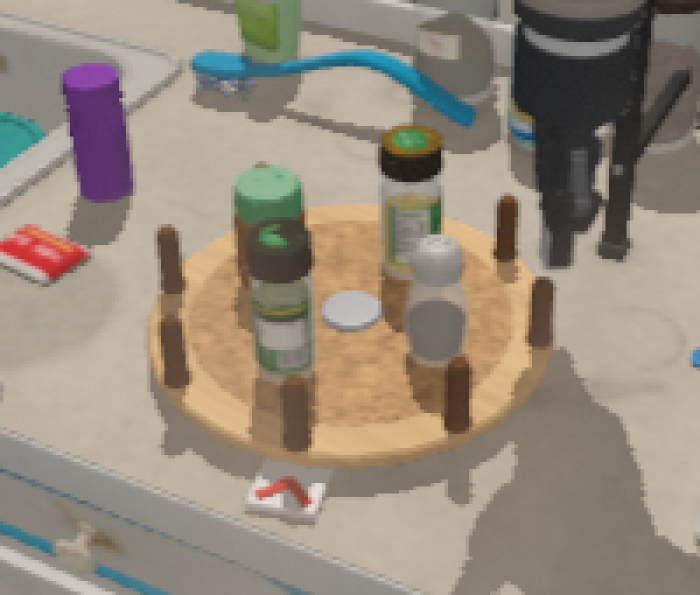

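View pics/scene4_z.png

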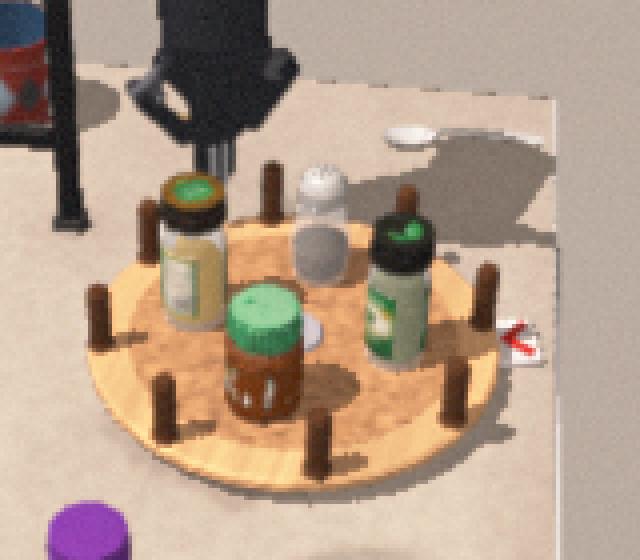

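The tip now sits at about z = 0.06 between the pegs. Starting the push.

>>> arm_command(
  motion=[
    [[-0.42,-0.01,0,0.03,1],[-0.42,-0.01,0,0.03,1],[-0.42,-0.01,0,0.03,1],[-0.28,-0.01,0,0.02,1],[-0.28,-0.01,0,0.02,1],[-0.28,-0.01,0,0.02,1],[-0.28,-0.01,0,0.02,1],[-0.28,-0.01,0,0.02,1],[-0.42,-0.01,0,0.03,1],[-0.42,-0.01,0,0.03,1],[-0.42,-0.01,0,0.03,1],[-0.42,-0.01,0,0.03,1],[-0.42,-0.01,0,0.03,1],[-0.42,-0.01,0,0.03,1],[-0.42,-0.01,0,0.03,1],[-0.28,-0.01,0,0.02,1],[-0.14,0,0,0.01,1],[0,0,0,0,1],[0,0,0,0,1]],
  ],
)

```text
time: 7.05
position: [0.4865, -0.1392, 0.0189]
tool_rot: [[0.995, 0.098, -0.0], [0.098, -0.995, 0.0], [-0.0, -0.0, -1.0]]
ft_force: [0.3, 0.0, 0.0]
grip_width: 0.0001
```

```bash
python3 look.py 5 side scene ; python3 - <<'E'
import cv2
a=cv2.imread("pics/side5.png")[130:300,190:390];cv2.imwrite("pics/side5_z.png",cv2.resize(a,None,fx=3.5,fy=3.5,interpolation=3))
E
```

```text
time 7.05
position [0.486, -0.139, 0.019]
tool_rot [[0.995, 0.098, -0.0], [0.098, -0.995, 0.0], [-0.0, -0.0, -1.0]]
ft_force [0.336, 0.024, 0.024]
joint_pos [-0.43, 0.52, 1.791, 0.0, 0.831, -0.529]
grip_width 0.0
side c [ 0.47046969 -0.0044866 ]
side peg 42.99499022414475
side n 250
side rms 0.009625791994861894
side red (39, array([ 0.31872227, -0.0369867 ]), np.float64(-167.91145499761384))
side white (96, array([ 0.317418  , -0.03880453]), np.float64(-167.36192062765994))
side jars [(np.float64(0.128), [103, 100, 84], 0.0213, 'r 0.071 ang 153.8'), (np.float64(0.111), [139, 131, 122], 0.0207, 'r 0.070 ang -116.9'), (np.float64(0.104), [106, 124, 93], 0.0252, 'r 0.070 ang 66.0'), (np.float64(0.128), [105, 104, 79], 0.0238, 'r 0.068 ang -24.1')]
scene c [0.47407167 0.00309715]
scene peg 43.2646001507673
scene n 240
scene rms 0.009499818234382108
scene red (24, array([ 0.32170552, -0.03517625]), np.float64(-165.8994100323222))
scene white (38, array([ 0.31842636, -0.03295206]), np.float64(-166.95958321809343))
scene jars [(np.float64(0.13), [94, 98, 77], 0.0224, 'r 0.071 ang 157.2'), (np.float64(0.113), [181, 166, 156], 0.0192, 'r 0.068 ang -117.0'), (np.float64(0.106), [114, 124, 85], 0.0257, 'r 0.068 ang 66.9'), (np.float64(0.13), [139, 126, 93], 0.0242, 'r 0.069 ang -27.4')]
```

View pics/side5_z.png

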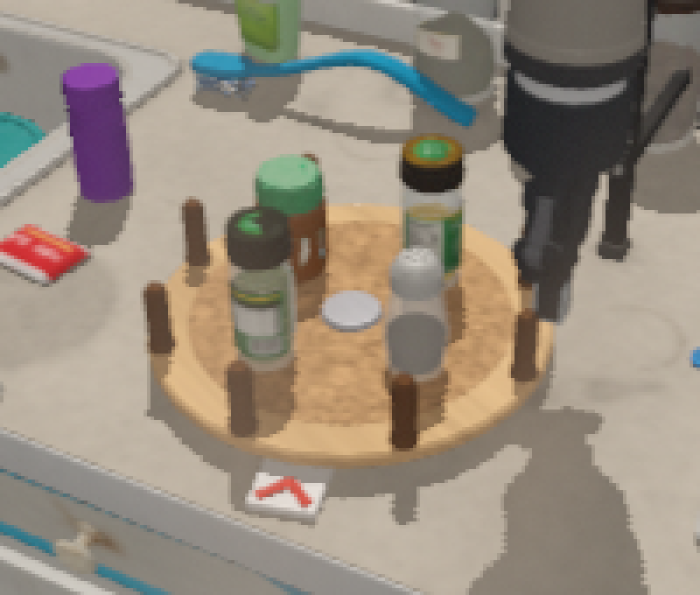

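Pushing works: the salt shaker is now at about −116°, leaving about −50°. Continuing in slow strokes.

>>> arm_command(
  motion=[
    [[-0.14,0,0,0.01,1],[-0.28,-0.01,0,0.02,1],[-0.42,-0.01,0,0.03,1],[-0.42,-0.01,0,0.03,1],[-0.42,-0.01,0,0.03,1],[-0.42,-0.01,0,0.03,1],[-0.42,-0.01,0,0.03,1],[-0.42,-0.01,0,0.03,1],[-0.42,-0.01,0,0.03,1],[-0.42,-0.01,0,0.03,1],[-0.42,-0.01,0,0.03,1],[-0.42,-0.01,0,0.03,1],[-0.42,-0.01,0,0.03,1],[-0.42,-0.01,0,0.03,1],[-0.42,-0.01,0,0.03,1],[-0.42,-0.01,0,0.03,1],[-0.42,-0.01,0,0.03,1],[-0.28,-0.01,0,0.02,1],[-0.14,0,0,0.01,1],[0,0,0,0,1]],
  ],
)

```text
time: 8.82
position: [0.4167, -0.1275, 0.019]
tool_rot: [[0.916, -0.401, -0.0], [-0.401, -0.916, 0.0], [-0.0, -0.0, -1.0]]
ft_force: [0.2, -0.8, 0.3]
grip_width: -0.0001
```

```bash
python3 look.py 6 side scene ; python3 - <<'E'
import cv2
a=cv2.imread("pics/side6.png")[130:300,190:390];cv2.imwrite("pics/side6_z.png",cv2.resize(a,None,fx=3.5,fy=3.5,interpolation=3))
E
```

```text
time 8.817
position [0.417, -0.128, 0.019]
tool_rot [[0.916, -0.401, -0.0], [-0.401, -0.916, 0.0], [-0.0, -0.0, -1.0]]
ft_force [0.22, -0.778, 0.338]
joint_pos [-0.473, 0.424, 1.98, 0.0, 0.737, -0.061]
grip_width -0.0
side c [ 0.47025181 -0.00593727]
side peg 13.496105906159798
side n 274
side rms 0.011045124285199832
side red (37, array([ 0.31875838, -0.03771793]), np.float64(-168.15215869389905))
side white (83, array([ 0.3181432 , -0.03649843]), np.float64(-168.63957297738295))
side jars [(np.float64(0.111), [146, 138, 129], 0.0203, 'r 0.071 ang -147.3'), (np.float64(0.128), [104, 102, 84], 0.0217, 'r 0.073 ang 123.8'), (np.float64(0.104), [103, 114, 84], 0.025, 'r 0.070 ang 37.6')]
scene c [0.47343838 0.00234654]
scene peg 13.439276614994533
scene n 239
scene rms 0.009796631668632576
scene red (23, array([ 0.31997842, -0.0358017 ]), np.float64(-166.0399458283452))
scene white (38, array([ 0.31948277, -0.03010559]), np.float64(-168.0969366521782))
scene jars [(np.float64(0.113), [184, 168, 157], 0.0202, 'r 0.070 ang -147.6'), (np.float64(0.13), [94, 96, 77], 0.0226, 'r 0.069 ang 127.5'), (np.float64(0.13), [134, 121, 89], 0.0248, 'r 0.071 ang -57.1'), (np.float64(0.106), [114, 123, 84], 0.0251, 'r 0.069 ang 37.1')]
```

View pics/side6_z.png

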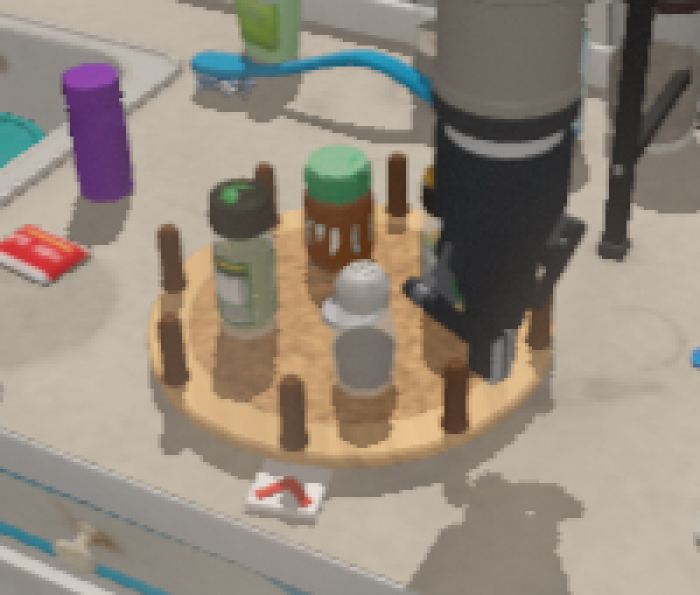

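The pegs have moved exactly 45°, so about 22.8° remains. I'll push about 20°, then measure without the finger bias.

>>> arm_command(
  motion=[
    [[-0.14,0,0,0.01,1],[-0.28,-0.01,0,0.02,1],[-0.42,-0.01,0,0.03,1],[-0.42,-0.01,0,0.03,1],[-0.42,-0.01,0,0.03,1],[-0.42,-0.01,0,0.03,1],[-0.42,-0.01,0,0.03,1],[-0.42,-0.01,0,0.03,1],[-0.42,-0.01,0,0.03,1],[-0.42,-0.01,0,0.03,1],[-0.42,-0.01,0,0.03,1],[-0.28,-0.01,0,0.02,1],[-0.14,0,0,0.01,1],[-0.14,0,0,0.01,1],[0,0,0,0,1],[0,0,0,0,1]],
  ],
)

```text
time: 10.25
position: [0.3777, -0.1012, 0.019]
tool_rot: [[0.73, -0.683, 0.0], [-0.683, -0.73, 0.0], [-0.0, -0.0, -1.0]]
ft_force: [0.7, -0.5, 0.1]
grip_width: -0.0
```

```bash
python3 look.py 7 side scene ; python3 - <<'E'
import cv2
a=cv2.imread("pics/side7.png")[130:300,190:390];cv2.imwrite("pics/side7_z.png",cv2.resize(a,None,fx=3.5,fy=3.5,interpolation=3))
E
```

```text
time 10.25
position [0.378, -0.101, 0.019]
tool_rot [[0.73, -0.683, 0.0], [-0.683, -0.73, 0.0], [-0.0, -0.0, -1.0]]
ft_force [0.692, -0.53, 0.113]
joint_pos [-0.459, 0.364, 2.096, 0.0, 0.682, 0.293]
grip_width -0.0
side c [ 0.46887263 -0.00601626]
side peg 38.50536506792034
side n 306
side rms 0.012035265473912819
side red (37, array([ 0.31941338, -0.03738057]), np.float64(-168.14834935855606))
side white (100, array([ 0.31682611, -0.03845066]), np.float64(-167.95821423415916))
side jars [(np.float64(0.111), [142, 133, 124], 0.02, 'r 0.073 ang -166.1'), (np.float64(0.128), [102, 102, 84], 0.0226, 'r 0.074 ang 103.4'), (np.float64(0.104), [89, 96, 70], 0.0134, 'r 0.062 ang 30.0')]
scene c [0.47255874 0.00220404]
scene peg 38.475862549727175
scene n 263
scene rms 0.00892322474002779
scene red (24, array([ 0.3209614 , -0.03393877]), np.float64(-166.59026144190307))
scene white (46, array([ 0.3181074 , -0.03124012]), np.float64(-167.78206963552577))
scene jars [(np.float64(0.113), [179, 162, 152], 0.0206, 'r 0.069 ang -167.1'), (np.float64(0.13), [97, 98, 80], 0.0214, 'r 0.070 ang 104.9'), (np.float64(0.131), [135, 121, 90], 0.0237, 'r 0.069 ang -73.8'), (np.float64(0.106), [114, 122, 84], 0.0251, 'r 0.068 ang 17.5')]
```

View pics/side7_z.png

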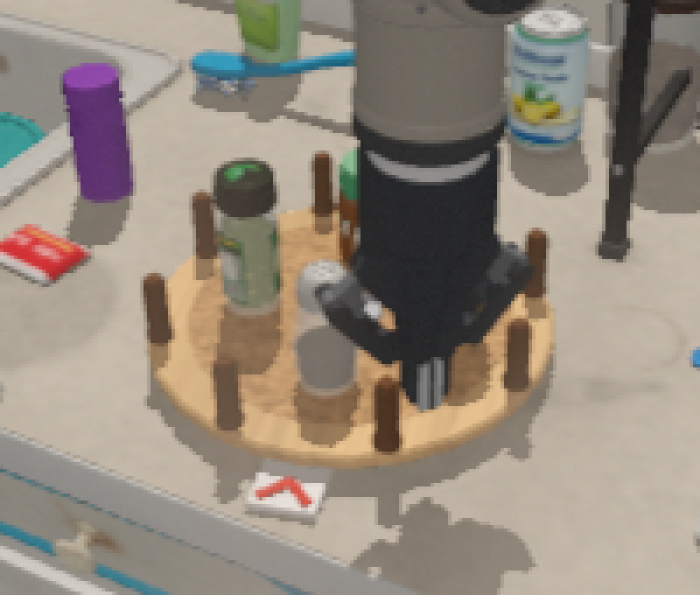

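About 3° should remain. I'll back off and lift clear for an unbiased measurement.

>>> arm_command(
  motion=[
    [[0.7,0,0,0,1],[1.0,0,0,0,1],[0,0,-2,0,1],[0,0,-4,0,1],[0,0,-4,0,1],[0,4,-4,0,1],[0,4,-2,0,1],[0,0,0,0,1],[0,0,0,0,1]],
  ],
)

```text
time: 11.1
position: [0.3449, -0.1638, 0.1684]
tool_rot: [[0.728, -0.686, 0.003], [-0.686, -0.728, -0.002], [0.004, -0.001, -1.0]]
ft_force: [-0.1, 0.4, -0.4]
grip_width: 0.0
```

```bash
python3 look.py 8 side scene wrist ; python3 - <<'E'
import cv2
a=cv2.imread("pics/side8.png")[130:300,190:390];cv2.imwrite("pics/side8_z.png",cv2.resize(a,None,fx=3.5,fy=3.5,interpolation=3))
E
```

```text
time 11.1
position [0.345, -0.164, 0.168]
tool_rot [[0.728, -0.686, 0.003], [-0.686, -0.728, -0.002], [0.004, -0.001, -1.0]]
ft_force [-0.052, 0.406, -0.379]
joint_pos [-0.645, 0.099, 1.917, 0.0, 1.122, 0.111]
grip_width 0.0
side c [ 0.46832807 -0.00401149]
side peg 37.72078095197938
side n 204
side rms 0.0050299876353594895
side red (37, array([ 0.31909252, -0.03759986]), np.float64(-167.31582564800013))
side white (103, array([ 0.31706018, -0.03766531]), np.float64(-167.45720980808042))
side jars [(np.float64(0.111), [145, 137, 129], 0.0204, 'r 0.071 ang -164.9'), (np.float64(0.128), [102, 101, 83], 0.022, 'r 0.072 ang 104.2'), (np.float64(0.128), [99, 101, 71], 0.0228, 'r 0.069 ang -73.4'), (np.float64(0.104), [99, 110, 79], 0.0251, 'r 0.070 ang 14.5')]
scene c [0.47176227 0.00363218]
scene peg 37.83317502875496
scene n 227
scene rms 0.00539114867789932
scene red (24, array([ 0.32089192, -0.0347918 ]), np.float64(-165.71155145594926))
scene white (43, array([ 0.31792489, -0.03112742]), np.float64(-167.26780195195315))
scene jars [(np.float64(0.112), [178, 162, 151], 0.0203, 'r 0.068 ang -167.7'), (np.float64(0.13), [96, 97, 79], 0.0215, 'r 0.068 ang 105.0'), (np.float64(0.13), [134, 121, 90], 0.0233, 'r 0.070 ang -74.1'), (np.float64(0.106), [113, 122, 84], 0.0244, 'r 0.070 ang 16.0')]
wrist c [ 0.47214229 -0.00179124]
wrist peg 37.8634948408204
wrist n 908
wrist rms 0.005574484837197403
wrist red (257, array([ 0.32032419, -0.03761573]), np.float64(-166.72280047292762))
wrist white (642, array([ 0.31856022, -0.03784327]), np.float64(-166.7895042373352))
wrist jars [(np.float64(0.112), [138, 130, 121], 0.0213, 'r 0.071 ang -163.9')]
```

View pics/side8_z.png

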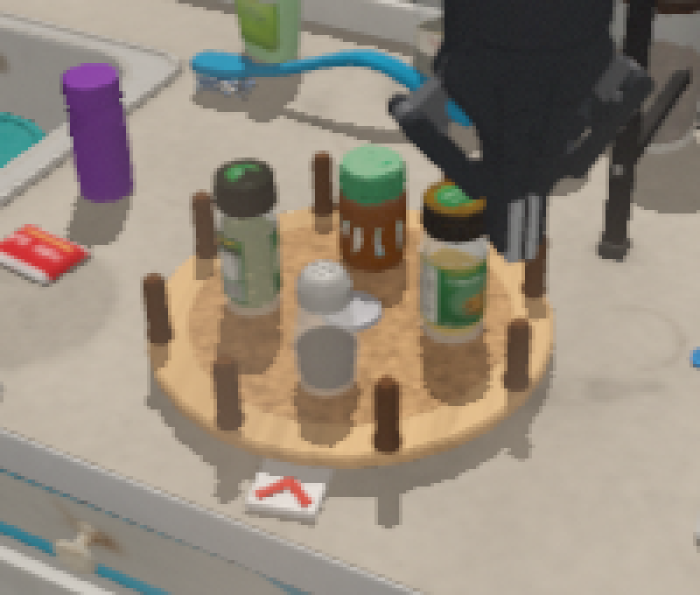

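View pics/wrist8.png

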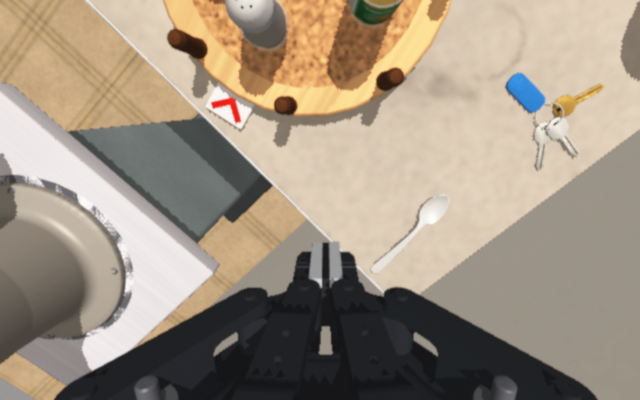

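```bash
cat > fine.py <<'E'
from h import *
import sys
def rayz(z,u,v,h):
    E=z['extrinsics'];r=E[:3,:3]@np.array([(u-z['cx'])/z['fx'],(v-z['cy'])/z['fy'],1.]);o=E[:3,3]
    return (o+r*(h-o[2])/r[2])[:2]
for f in sys.argv[1:]:
    z=np.load(f);P,p,d=cloud(f);hsv=cv2.cvtColor(p,cv2.COLOR_RGB2HSV)
    near=lambda c,r:(d>0)&(np.hypot(P[...,0]-c[0],P[...,1]-c[1])<r)
    disc=near((.47,0),.032)&(hsv[...,1]<45)&(hsv[...,2]>120)&(P[...,2]<.04)&(P[...,2]>.01)
    a=near((.319,-.037),.035)&(P[...,2]<.02)
    red=a&((hsv[...,0]<8)|(hsv[...,0]>172))&(hsv[...,1]>110)
    wh=a&(((hsv[...,1]<28)&(hsv[...,2]>195))|red)&(P[...,2]>-.006)
    o={}
    for n,m,h in(("disc",disc,.024),("red",red,.007),("tongue",wh,.007)):
        v,u=np.nonzero(m)
        if len(u)<5:continue
        X=np.array([rayz(z,x,y,h) for x,y in zip(u,v)])
        o[n]=X.mean(0);print(f,n,len(u),X.mean(0).round(4),"ext",(X.max(0)-X.min(0)).round(3))
        if n=="disc":
            (c,ax,an)=cv2.minAreaRect(X.astype(np.float32));print("   rect",c,ax)
        if n=="tongue":print("   rect",cv2.minAreaRect((X*1000).astype(np.float32)))
    if "disc" in o:
        for n in("red","tongue"):
            if n in o:w=o[n]-o["disc"];print("   ang",n,np.degrees(np.arctan2(w[1],w[0])).round(2))
E
python3 fine.py pics/side0.npz pics/side1.npz pics/scene0.npz pics/wrist1.npz pics/wrist8.npz pics/side8.npz
python3 - <<'E'
import cv2
a=cv2.imread("pics/wrist8.png")[50:150,150:310];cv2.imwrite("pics/w8z.png",cv2.resize(a,None,fx=5,fy=5,interpolation=3))
E
```

```text
pics/side0.npz disc 158 [ 0.4711 -0.001 ] ext [0.043 0.042]
   rect (0.47075751423835754, -0.0010520704090595245) (0.042794011533260345, 0.03867588937282562)
pics/side0.npz red 46 [ 0.3188 -0.0372] ext [0.019 0.032]
pics/side0.npz tongue 96 [ 0.3167 -0.0383] ext [0.031 0.042]
   rect ((317.1484680175781, -38.40227127075195), (23.1169490814209, 42.002742767333984), 13.108673095703125)
   ang red -166.66
   ang tongue -166.45
pics/side1.npz disc 157 [ 0.4712 -0.0011] ext [0.043 0.042]
   rect (0.47075751423835754, -0.0010520704090595245) (0.042794011533260345, 0.03867588937282562)
pics/side1.npz red 46 [ 0.3188 -0.0372] ext [0.019 0.032]
pics/side1.npz tongue 102 [ 0.3169 -0.0389] ext [0.032 0.043]
   rect ((317.38177490234375, -38.347938537597656), (23.596071243286133, 42.002742767333984), 13.108673095703125)
   ang red -166.68
   ang tongue -166.22
pics/scene0.npz disc 31 [ 0.46   -0.0043] ext [0.014 0.037]
   rect (0.4594588577747345, -0.005262555554509163) (0.012958676554262638, 0.03733077272772789)
pics/scene0.npz red 26 [ 0.3207 -0.037 ] ext [0.022 0.029]
pics/scene0.npz tongue 5
[... 584 characters left out ...]
  ang red -163.84
   ang tongue -164.56
pics/wrist8.npz red 266 [ 0.3201 -0.0376] ext [0.022 0.033]
pics/wrist8.npz tongue 967 [ 0.3168 -0.038 ] ext [0.042 0.046]
   rect ((314.1837463378906, -38.479496002197266), (42.40571975708008, 45.28861618041992), 2.2013962268829346)
pics/side8.npz disc 59 [ 0.476  -0.0104] ext [0.033 0.026]
   rect (0.4773811399936676, -0.009967286139726639) (0.03909188508987427, 0.016981955617666245)
pics/side8.npz red 43 [ 0.3193 -0.037 ] ext [0.02  0.032]
pics/side8.npz tongue 137 [ 0.317  -0.0386] ext [0.032 0.044]
   rect ((317.5198974609375, -38.53547668457031), (24.824447631835938, 42.24277114868164), 11.473896026611328)
   ang red -170.34
   ang tongue -169.93
```

View pics/w8z.png

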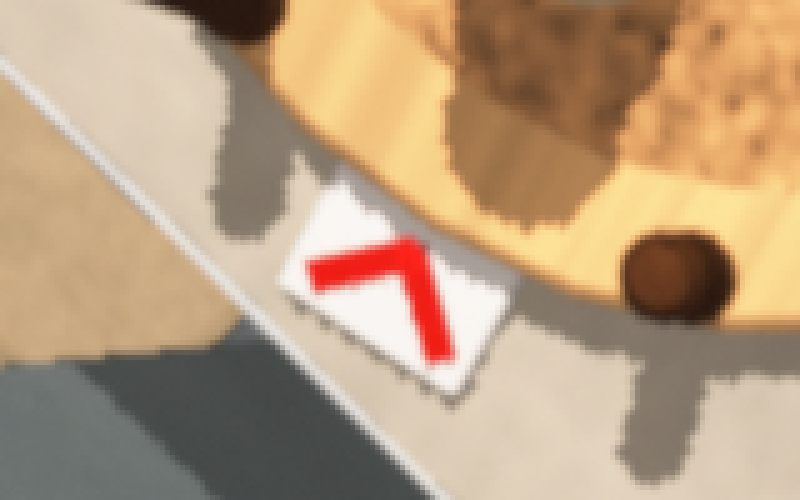

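```bash
cat > sil.py <<'E'
from h import *
import sys
def axis_mids(f,xy,rad,z0,z1,grow):
    """row-midpoints of the silhouette of an upright cylinder near xy"""
    z=np.load(f);P,p,d=cloud(f)
    m=((d>0)&(np.hypot(P[...,0]-xy[0],P[...,1]-xy[1])<rad+grow)&(P[...,2]>z0)&(P[...,2]<z1)).astype(np.uint8)
    m=cv2.morphologyEx(m,cv2.MORPH_CLOSE,np.ones((3,3),np.uint8))
    n,l,st,ce=cv2.connectedComponentsWithStats(m)
    if n<2:return None
    k=1+np.argmax(st[1:,4]);l=l==k
    v,u=np.nonzero(l)
    if len(u)<25:return None
    E=np.linalg.inv(z['extrinsics'])
    # expected centroid of the drawn band: compare mask centroid to that of axis, perpendicular to the image of the axis
    return np.array([u.mean(),v.mean()]),E,z
def pr(E,z,X):
    q=E[:3,:3]@np.array(X)+E[:3,3];return q[:2]/q[2]*z['fx']+[z['cx'],z['cy']]
def perp(E,z,xy,hm,uv):
    a=pr(E,z,[*xy,hm-.02]);b=pr(E,z,[*xy,hm+.02]);t=(b-a)/np.linalg.norm(b-a);w=uv-(a+b)/2
    return w[0]*t[1]-w[1]*t[0]
def run(files,peg,c0,salts):
    obs=[]
    for f in files:
        for k in range(8):
            a=np.radians(peg+45*k);xy=np.array(c0)+.13*np.array([np.cos(a),np.sin(a)])
            o=axis_mids(f,xy,.008,.032,.07,.007)
            if o:obs.append((k,o))
    def res(x):
        r=[]
        for k,(uv,E,z) in obs:
            a=x[2]+np.pi/4*k;r.append(perp(E,z,[x[0]+.13*np.cos(a),x[1]+.13*np.sin(a)],.051,uv))
        return np.array(r)
    s=least_squares(res,[*c0,np.radians(peg)],loss='soft_l1',f_scale=.7)
    print(files,"centre",s.x[:2].round(4),"peg",np.degrees(s.x[2]).round(2),"res px",res(s.x).round(1))
    so=[axis_mids(f,salts,.022,.045,.11,.008) for f in files];so=[o for o in so if o]
    if len(so)>1:
        t=least_squares(lambda x:[perp(E,z,x,.078,uv) for uv,E,z in so],salts)
        w=t.x-s.x[:2];print("  salt",t.x.round(4),"r %.4f ang %.2f"%(np.hypot(*w),np.degrees(np.arctan2(w[1],w[0]))),t.fun.round(2))
E
python3 - <<'E'
from sil import *
c=np.array([.4705,-.0005])
def S(a):return c+.07*np.array([np.cos(np.radians(a)),np.sin(np.radians(a))])
P="pics/%s.npz"
for fs,peg,a in[(("side0","scene0"),13.5,-98.8),(("side1","scene0"),13.5,-98.8),(("side1","scene0","wrist1"),13.5,-98.8),(("side8","scene8"),37.8,-165.5),(("side8","scene8","wrist8"),37.8,-165.5),(("side8","wrist8"),37.8,-165.5)]:
    run([P%f for f in fs],peg,c,S(a))
E
```

```text
['pics/side0.npz', 'pics/scene0.npz'] centre [ 0.4725 -0.0015] peg 13.42 res px [-0.   0.1  0.1 -0.1 -0.  -0.  -0.1  0.1 -0.1  0.  -0.1 -0.1  0.1  0.1]
  salt [ 0.4613 -0.0708] r 0.0701 ang -99.17 [-0.  0.]
['pics/side1.npz', 'pics/scene0.npz'] centre [ 0.4724 -0.0015] peg 13.4 res px [ 0.  -0.   0.1 -0.1 -0.  -0.1 -0.1  0.1 -0.1  0.  -0.1 -0.1  0.1  0.1]
  salt [ 0.4613 -0.0708] r 0.0701 ang -99.16 [ 0. -0.]
['pics/side1.npz', 'pics/scene0.npz', 'pics/wrist1.npz'] centre [ 0.4722 -0.0014] peg 13.37 res px [-0.1 -0.1 -0.  -0.2 -0.1 -0.1 -0.   0.2 -0.   0.1  0.   0.   0.2  0.2
  0.2 -0.  -0.1 -0.2 -0. ]
  salt [ 0.4614 -0.0701] r 0.0695 ang -99.00 [-0.27 -0.05 -0.12]
['pics/side8.npz', 'pics/scene8.npz'] centre [ 0.4724 -0.0017] peg 37.68 res px [-0.2  0.1  0.2  0.2  0.1  0.  -0.6 -0.1 -0.  -0.1  0.  -0.1  0.2  0.1
  0.3]
  salt [ 0.4047 -0.0198] r 0.0700 ang -165.02 [ 0. -0.]
['pics/side8.npz', 'pics/scene8.npz', 'pics/wrist8.npz'] centre [ 0.4724 -0.0013] peg 37.79 res px [-0.4 -0.1  0.1  0.1  0.  -0.1 -0.8 -0.1  0.  -0.1  0.  -0.1  0.1 -0.
  0.2  0.2  0.1  0.5]
  salt [ 0.4025 -0.021 ] r 0.0727 ang -164.30 [-0.07  0.87  0.29]
['pics/side8.npz', 'pics/wrist8.npz'] centre [ 0.4724 -0.0013] peg 37.79 res px [-0.4 -0.   0.1  0.1  0.  -0.1 -0.7  0.2  0.1  0.5]
  salt [ 0.4022 -0.0213] r 0.0730 ang -164.11 [0. 0.]
```

The silhouette fits are consistent to sub-pixel level:

| Item | Measurement |
|---|---|
| Centre | (0.4724, −0.0015) |
| Salt shaker | −164.9°, r = 0.070 |
| Arrow | −166.8° |

About −1.9° remains, which is about 4.6 mm at the finger. I'll go back down and nudge.

>>> arm_command(
  motion=[
    [[0,-4,2,0,1],[0,-4,4,0,1],[0,0,0,0,1],[0,0,4,0,1],[0,0,3,0,1],[0,0,1.9,0,1],[0,0,0,0,1],[0,0,0,0,1]],
  ],
)

```text
time: 11.92
position: [0.3895, -0.112, 0.0293]
tool_rot: [[0.731, -0.682, -0.003], [-0.682, -0.731, 0.002], [-0.003, 0.001, -1.0]]
ft_force: [1.2, 0.2, 0.0]
grip_width: 0.0
```

>>> arm_command(
  motion=[
    [[0,0,1.0,0,1],[0,0,0,0,1],[-0.6,0,0,0,1],[-0.4,0,0,0,1],[-0.2,0,0,0.01,1],[-0.2,0,0,0.01,1],[-0.2,0,0,0.01,1],[-0.15,0,0,0.01,1],[-0.15,0,0,0,1],[-0.1,0,0,0,1],[-0.05,0,0,0,1],[0,0,0,0,1],[0,0,0,0,1]],
  ],
)

```text
time: 13.0
position: [0.3753, -0.0987, 0.02]
tool_rot: [[0.702, -0.712, -0.0], [-0.712, -0.702, 0.0], [-0.0, -0.0, -1.0]]
ft_force: [-0.3, -0.4, 0.7]
grip_width: 0.0
```

>>> arm_command(
  motion=[
    [[0.4,0,0,0,1],[0.7,0,0,0,1],[0.6,0,0,0,1],[0,0,-2,0,1],[0,0,-4,0,1],[0,0,-4,0,1],[0,4,-4,0,1],[0,4,-2,0,1],[0,4,0,0,1],[0,0,0,0,1],[0,0,0,0,1]],
  ],
)

```text
time: 13.92
position: [0.3105, -0.1877, 0.1686]
tool_rot: [[0.698, -0.716, 0.001], [-0.716, -0.698, -0.001], [0.001, -0.0, -1.0]]
ft_force: [0.4, -0.4, -0.5]
grip_width: -0.0003
```

```bash
python3 look.py 9 side scene wrist |egrep "time|posit|force"; python3 - <<'E'
from sil import *
c=np.array([.4724,-.0015])
s=c+.07*np.array([np.cos(np.radians(-166.8)),np.sin(np.radians(-166.8))])
P="pics/%s.npz"
for fs in(("side9","scene9"),("side9","scene9","wrist9")):run([P%f for f in fs],36,c,s)
a=cv2.imread("pics/side9.png")[130:300,190:390];cv2.imwrite("pics/side9_z.png",cv2.resize(a,None,fx=3.5,fy=3.5,interpolation=3))
E
python3 fine.py pics/side9.npz pics/scene9.npz pics/wrist9.npz | egrep "red|tongue"
```

```text
time 13.917
position [0.31, -0.188, 0.169]
ft_force [0.376, -0.381, -0.511]
['pics/side9.npz', 'pics/scene9.npz'] centre [ 0.4724 -0.0017] peg 36.56 res px [-0.2 -0.   0.2  0.1 -0.   0.   0.1 -0.  -0.1 -0.   0.   0.2 -0.  -0. ]
  salt [ 0.4047 -0.0186] r 0.0699 ang -165.98 [0. 0.]
['pics/side9.npz', 'pics/scene9.npz', 'pics/wrist9.npz'] centre [ 0.4721 -0.0014] peg 36.73 res px [-0.5 -0.3 -0.  -0.  -0.1 -0.1  0.2  0.2  0.2  0.1  0.   0.2 -0.1  0.
  3.5 -0.2  0.5]
  salt [ 0.4047 -0.0186] r 0.0696 ang -165.64 [0. 0.]
pics/side9.npz red 45 [ 0.3193 -0.0368] ext [0.021 0.032]
pics/side9.npz tongue 140 [ 0.3171 -0.0384] ext [0.032 0.044]
   ang red -170.12
   ang tongue -169.69
pics/scene9.npz red 24 [ 0.3208 -0.0365] ext [0.022 0.029]
pics/scene9.npz tongue 64 [ 0.3189 -0.0341] ext [0.025 0.043]
   ang red -167.86
   ang tongue -168.79
pics/wrist9.npz red 292 [ 0.3204 -0.0374] ext [0.023 0.033]
pics/wrist9.npz tongue 1083 [ 0.317  -0.0382] ext [0.044 0.046]
```

View pics/side9_z.png

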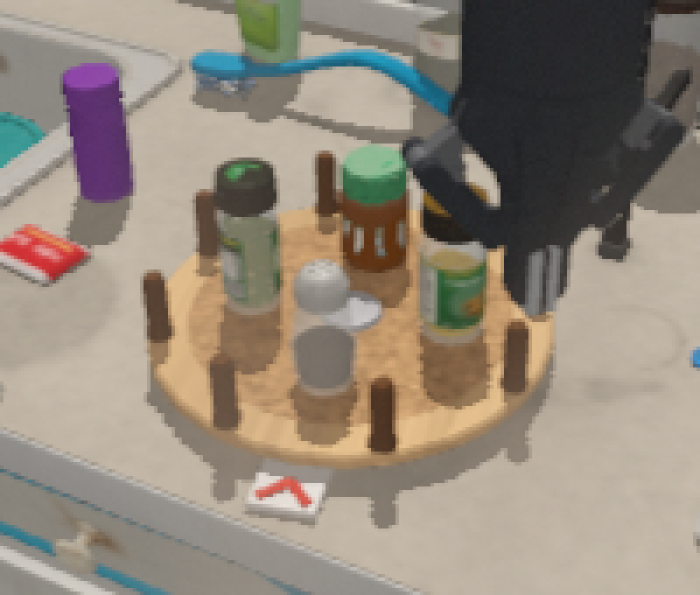

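View pics/scene9.png

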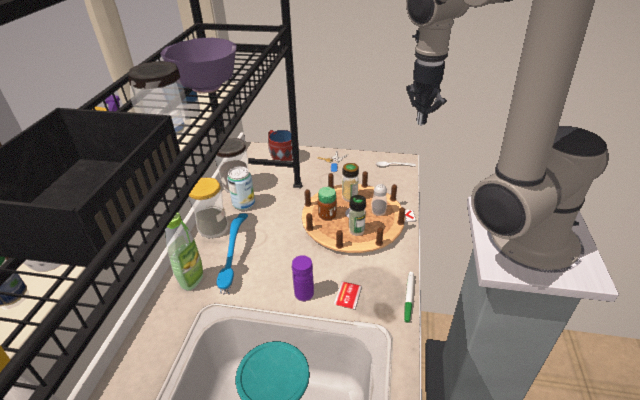

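The salt shaker is at −166.0° against the arrow at −166.8°, which is about 1 mm off at r = 70 mm. It's upright and at rest, nothing else has moved, and the gripper is clear. Handing in.

```bash
python3 -c "
from rig import *
print(job_done())"
```

```text
the job is handed in; nothing more can be done
None
```

The salt shaker now stands behind the red arrow, and I handed the job in at about 14 s of the 61 s allowed. I turned the carousel about 67° clockwise with the shut fingertips against one rim peg, in three slow strokes and a small final nudge. I did not touch the jars.

**Final checks (side and scene cameras):**
- **Position:** the salt shaker is at −166.0° and 70 mm from the axis. The arrow is at about −166.8°, so it is about 1 mm off.
- **Jars and worktop:** in the last pictures all the jars are upright and everything else looks where it was. The gripper is lifted clear, and force readings after each move stayed around 1 N.

**Checks that failed or disagreed:**
- **Tip height:** all cameras showed the fingertips about 40 mm higher than the reported tool position. A test sweep over the peg made no contact, so I went by the cameras and worked 40 mm lower.
- **Wrist camera:** its last view was partly blocked, with one peg off by 3.5 pixels. Including it gave −165.6° for the salt shaker.
- **Arrow bearing:** late arrow bearings taken from the partly hidden centre disc read −168° to −170°. I discarded them and used the peg-fitted centre instead.

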